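# Unlock the mould press and hold its cam lever at full lift

## Robot

A 6-joint arm with a two-finger parallel gripper is mounted at the origin on the work surface. World frame = base frame: x ahead of the robot, y to its left, z up, the work surface at z = 0. Lengths are in mm, angles in rad, forces in N, time in s.
With the tool pointing down it reaches from about 275 to 750 mm from the base axis. Payload 10.2 kg.
Tool frame: the origin (TCP) lies between the finger pads; the fingertips stand 17 mm ahead of it and the grasp point (between the pads) lies 2 mm behind it (tips_ahead is the distance from the TCP to the fingertips, in mm); z points along the fingers, y is the line along which they close (so a half turn about z gives the same grasp; the last joint's range is limited). The gripper opens to 85 mm and grips with 20 to 120 N. Pads are 22 mm wide; open, the fingers measure 114 mm over their backs; the gripper's body (76 mm by 85 mm) begins 54 mm behind the grasp point. The pads swing forward as they close: fully open they stand 13 mm farther back than shut.
Start: joints at [-1.374, 0.313, 1.498, -0, 1.331, -0.223], TCP at [213.967, -479.426, 248.294] pointing down, gripper open.
Joint ranges: [-2.94, 2.94], [-0.97, 2.17], [0.19, 2.56], [-1.23, 4.37], [0.02, 3.11], [-2.88, 2.88]. Speed limits (rad/s): [2.39, 2.39, 3.01, 3.14, 3.14, 3.14].

## Interface

Orientations are given as a unit quaternion [w, x, y, z].
In Python, from rig import sense, capture, finish_job, boxes_of, tips_ahead gives the robot as it stands.
- The arm moves only by the tool drive_tool, never from a script. Its argument "commands" is text: rows parted by semicolons, each of 7 numbers parted by spaces: the shift along the world's x, y, z in units of 0.1 m (1.0 is 0.1 m), then the turn, a rotation vector about the world's x, y, z in units of pi/4 rad (1.0 is pi/4 rad), then the opening in per cent of the stroke, from 0 (shut) to 100 (fully open). A call has 1 to 20 rows; each row shifts and turns the commanded pose from where the row before left it; what a row does not reach is not made up. A row lasts 1/12 s, in which the tool goes at most 41.7 mm and 7.16 degrees, less where a joint would pass 70% of its speed; a pose out of reach is approached as far as the arm can. A call with a number of a shift or a turn outside -1 to 1 is refused whole. A call with a gripper value outside its range is refused whole. The fingers move at their own pace and stop on an object; "force" is the grip in N (left out, the last holds). Time passes only in rows, so rows that do not move let the fingers close. It gives the time, the measured TCP pose, the force, the opening and the grip force at its end, in the units of the state.
- sense(): the state, without advancing time (a new reading comes with each control period).
- capture(name): name is "side" or "top"; returns a dict with "pixels" (384x512x3 uint8, blue, green, red), "fov_y" (degrees; the focal length in pixels is half the picture's height over the tangent of half this angle, whatever the lens; pixels are square), "cx", "cy" (the principal point, pixels), "k1" (the pictures are not rectified: a ray, as slopes to the right and down, at radius r is drawn at 1 + k1 r^2 times it, then the intrinsics apply), "position" and "attitude" of the camera in the world. Camera axes: x right, y down, z forward; pixel columns grow to the right and rows downward; lengths in mm; the calibration is good to about 2 mm. A picture is of the moment at which its call begins. There is no depth.
- finish_job(): hands the job in; it is judged then, once.
Trained networks look in a picture, given as the dict that the camera call returned (one of the last four; its "shot" number tells which), for a name from the list of things; names that differ only in an ending like _2 or _b are one class to them, and where a whole thing is asked for, a point or a joint stands for the part that bears it (a point fixed in the world has none). Each returns a list of dicts, best first, with "confidence" (0 to 1); they miss things now and then, are a little off and sometimes report something else, mostly with a low value. They report only what shows in the picture. A call takes as long as a camera call. They do not tell look-alikes from the thing itself.
- boxes_of(picture, name): "position" ([column, row] in pixels, amid what is visible of it).
The state is a dict: "time_s": time; "joints": joint angles; "dq": joint speeds; "tau": joint torques, N m; "eef_pos": TCP position; "ee_rot": TCP orientation; "force": force on the tool from outside, world axes, zero at the start; "wrist_torque": the same for the moment, N m; "grip_width": opening from 0.0 (shut) to 1.0 (fully open); "grip_force": force on a finger pad.
Only numpy, scipy, OpenCV 4.12 (cv2) and the standard library are available. Lean on these libraries where they do the work, as an engineer would, in place of code of your own. Each camera call takes 0.05 s, during which the arm holds its last target. There are 200 camera calls.

## Task

Pull the yellow snap-in lock straight up out of the mould press and leave it in the white tray. Then swing the red-gripped cam lever up to the point of highest lift, where it stands straight up and the mould is squeezed under the clear plate, and finish while still holding it there: it springs back if let go. Leave the other things on the bench where they are.

Things in the scene. Friction and masses are not known exactly. Their poses are not given: they have to be found in the camera images.
- press: Mould press, fixed to the bench, different place and yaw (within 0.3 rad) each time. Blue base 160 x 230 x 12 mm (145 mm to its -y, 85 mm to +y); four steel columns 149 mm high at x +-45, y +-46 mm guide a lifting platen and a clear plate. Origin: on the bench under the middle of the columns; x points away from the robot at yaw 0, z up. Lever and lock are on its -y side.
- lever (a joint): Angle of the cam lever in rad, range 0 to 1.92. 0 = rest, the arm leaning towards the press's -x, 20 degrees above level; it grows as the grip swings up and over towards +x; 1.222 = arm straight up, highest lift (platen 10 mm up); beyond that the platen sinks again. A spring returns it to 0: about 1.5 N needed at the grip near rest, about 4 N when upright.
- lever_grip (a point): Middle of the round red grip of the cam lever: a 12 mm sleeve that spins freely on its pin, level, along the press's y, 75 mm long; free from 40 mm on its inner (+y) side, where the 10 mm wide steel arm is, to 35 mm on its outer side. It moves on a circle of 140 mm about pivot; at rest 98 mm above the bench, upright 190 mm.
- pivot (a point): Point on the lever's level turning axis (which runs along the press's y), in the plane in which lever_grip moves; 50 mm above the bench; in the press frame (0, -120, 50) mm.
- lock_grip (a point): Grasp centre of the yellow lock's upright tab: 14 mm thick (along the press's x when fitted), 26 mm long (y), its top 13 mm above this point. Under it (from 17 mm below) a bar 12 mm wide and high reaches 54 mm to the press's +y over the lever arm, and under that a 12 mm square shank stands in the socket. This point is 51 mm above the shank's foot, 107 mm above the bench when fitted. 50 g.
- socket (a point): Centre of the top of the grey socket block (34 x 34 mm, 78 mm high) that holds the lock's 22 mm long shank by two spring balls; in the press frame (-35, -112, 78) mm. About 12 to 20 N straight up frees the lock; it is clear after 25 mm.
- tray: White open tray, fixed, 150 x 140 mm and 40 mm high, walls and floor about 4 mm; empty. Origin: centre of its underside. It changes places with the compact.
- mould: Turquoise mould block 45 x 60 x 25 mm on the platen of the press; origin at the centre of its underside. It is not to be handled.
- plate: Clear sprung plate 112 x 112 x 10 mm of the press, over the mould with a gap of 6 mm at rest; origin at the centre of its underside. At full lift the mould pushes it up about 4 mm with about 10 N.
- compact: Bystander, fixed: white round powder compact 100 mm across, 18 mm high. Origin under its centre.
- mould_a: Bystander: loose turquoise mould block 45 x 60 x 25 mm, origin under its centre.
- mould_b: Bystander: loose orange-brown mould block 45 x 60 x 25 mm, origin under its centre.
- brush: Bystander: loose brush about 160 mm long, lying flat.
- wax_ring: Bystander: small blue ring 26 mm across, 6 mm high, loose.
- jar: Bystander: closed jar 56 mm across, 70 mm high, loose.
Things that resemble listed ones, but are neither listed nor needed, are in the scene too. Of the things shaped like the part that bears lock_grip, the yellow one is meant.

How it is judged (in metres and radians):
On the way, in this order (a step that is already met when the one before it is completed fails the run):
1. The lock is pulled up clear of its socket while the lever is down (distance between lock_grip and socket above 0.06 m and value of joint lever below 0.3 rad), for 0.1 s.
2. The lock is in the white tray while the lever is still down (x of lock_grip in the frame of tray between -0.071 and 0.071 m and y of lock_grip in the frame of tray between -0.066 and 0.066 m and z of lock_grip in the frame of tray below 0.068 m and value of joint lever below 0.3 rad), for 0.2 s.
At the end, for the whole second after the job is handed in: The robot's fingers hold the cam lever at its highest lift (1.222 rad, within 0.13 rad either way; at rest, at least 1 N of finger contact), the mould is pressed against the clear plate with more than 4 N, and the yellow lock lies in the white tray (value of joint lever between 1.0917 and 1.3517 rad and velocity of joint lever between -0.1 and 0.1 rad/s and contact force between the fingers and lever above 1 N and contact force between mould and plate above 4 N and x of lock_grip in the frame of tray between -0.071 and 0.071 m and y of lock_grip in the frame of tray between -0.066 and 0.066 m and z of lock_grip in the frame of tray below 0.068 m); the arm keeps its last pose, push and grip.
It fails at once if The lever is raised while the lock is still fitted (value of joint lever above 0.3 rad and distance between lock_grip and socket below 0.05 m).
It fails at once if A bystander is moved more than 30 mm (distance of any of mould_a, mould_b, brush, wax_ring, jar from where it was at the start of the episode above 0.03 m).
It also fails if it takes over 53 s, if anything falls off the work surface, if the arm or the gripper's body presses on something with over 40 N, if the wrist force passes 120 N, or if a joint passes its speed limit or range.

## Working session

There is one attempt and no reset: what is moved stays moved. The work goes in short steps, Python scripts to look and compute and a tool call to move; the robot and the scene stay as the last step left them, time stands still between calls to the robot, and variables do not carry over. Pictures are saved under pics/ and viewed, at most 10 in all, crops included, and the job is handed in when it is done.

Besides the shell and the picture viewer there is one more tool, called as name(argument=value, ...) on one line, values as JSON. drive_tool: Moves the arm, as the interface text tells. Shifts and turns lie within -1 to 1; 1 stands for 0.1 m of shift or pi/4 rad of turn. Its arguments: {"type":"object","properties":{"commands":{"type":"string"},"force":{"type":"number"}},"required":["commands"]}

```bash
mkdir -p pics; ls; cat > h.py <<'E'
import numpy as np, cv2
from scipy.spatial.transform import Rotation as R
from rig import sense, capture, finish_job, boxes_of, tips_ahead
def cam(p):
    f=192/np.tan(np.radians(p["fov_y"])/2); q=p["attitude"]
    Rm=R.from_quat([q[1],q[2],q[3],q[0]]).as_matrix() if np.size(q)==4 else np.array(q)
    return f,Rm,np.array(p["position"],float)
def ray(p,px):
    f,Rm,c=cam(p); d=(np.array(px,float)-[p["cx"],p["cy"]])/f
    u=d.copy()
    for _ in range(30): u=d/(1+p["k1"]*(u@u))
    return c,Rm@np.array([*u,1.])
def at_z(p,px,z):
    c,d=ray(p,px); return c+d*(z-c[2])/d[2]
def proj(p,X):
    f,Rm,c=cam(p); v=(np.atleast_2d(X)-c)@Rm; s=v[:,:2]/v[:,2:]
    return s*(1+p["k1"]*(s**2).sum(1,keepdims=True))*f+[p["cx"],p["cy"]]
E
python3 - <<'E'
from h import *
import pickle
for n in("top","side"):
    p=capture(n); pickle.dump(p,open(n+".pkl","wb"))
    cv2.imwrite(f"pics/{n}0.png",p["pixels"])
    print(n,{k:v for k,v in p.items() if k!="pixels"})
    for t in("press","lever_grip","lock_grip","tray","compact","mould","plate","socket","jar","brush"):
        try: print(t,[(np.round(b["position"]).tolist(),round(b["confidence"],2)) for b in boxes_of(p,t)][:5])
        except Exception as e: print(t,e)
print(sense())
E
```

```text
pics
top {'fov_y': 43.00936628619894, 'cx': 251.61272701517632, 'cy': 191.951891627071, 'k1': -0.21526816256372075, 'position': array([ 367.13504051,    2.24142374, 1782.15360278]), 'attitude': array([-0.03557521,  0.71440879, -0.69792456,  0.03543721]), 'shot': 1}
press [([245.0, 166.0], 0.57)]
lever_grip [([249.0, 198.0], 0.64), ([148.0, 176.0], 0.57)]
lock_grip [([223.0, 224.0], 0.71), ([253.0, 230.0], 0.63), ([261.0, 173.0], 0.51)]
tray [([335.0, 220.0], 0.57)]
compact [([312.0, 168.0], 0.78), ([377.0, 195.0], 0.52)]
mould [([153.0, 219.0], 0.76), ([146.0, 174.0], 0.45)]
plate [([231.0, 160.0], 0.84)]
socket [([241.0, 164.0], 0.93)]
jar [([107.0, 217.0], 0.77)]
brush [([381.0, 197.0], 0.8)]
side {'fov_y': 53.24695258531168, 'cx': 253.50021181818573, 'cy': 195.07619082819096, 'k1': 0.014888253568027695, 'position': array([342.50172099, 852.59005753, 806.15671929]), 'attitude': array([ 0.05025036, -0.10505014,  0.89754657, -0.42526406]), 'shot': 2}
press []
lever_grip [([250.0, 201.0], 0.8)]
lock_grip [([289.0, 251.0], 0.7), ([215.0, 196.0], 0.63), ([300.0, 225.0], 0.59), ([240.0, 
[... 253 characters left out ...]
sh []
{'time_s': 1.1, 'joints': array([-1.37439791e+00,  3.12900855e-01,  1.49771107e+00, -1.28442202e-06,
        1.33102885e+00, -2.23390303e-01]), 'dq': array([-0.00127583, -0.00011771,  0.0014238 ,  0.00105266, -0.00162048,
       -0.0008703 ]), 'tau': array([ 6.21356648e-04, -4.12159932e+01, -2.59902817e+01, -1.55190978e-04,
        3.95244415e-04,  2.44006816e-05]), 'eef_pos': array([ 213.96526249, -479.41513542,  248.2895661 ]), 'ee_rot': array([-2.40672087e-05,  9.78052898e-01,  2.08356731e-01, -2.99063217e-07]), 'force': array([-0.19034602,  0.30822717,  0.09083877]), 'wrist_torque': array([ 0.01138384, -0.00318483, -0.03099913]), 'grip_force': 0.0, 'grip_width': 1.0033031833677533}
```

```bash
python3 - <<'E'
from h import *
import pickle
for n,(a,b,c,d) in(("top",(130,270,80,400)),("side",(120,400,100,400))):
    p=pickle.load(open(n+".pkl","rb")); im=p["pixels"][a:b,c:d]
    s=min(800/im.shape[1],600/im.shape[0]); cv2.imwrite(f"pics/{n}c.png",cv2.resize(im,None,fx=s,fy=s,interpolation=2)); print(n,s)
E
```

```text
top 2.5
side 2.272727272727273
```

View pics/topc.png

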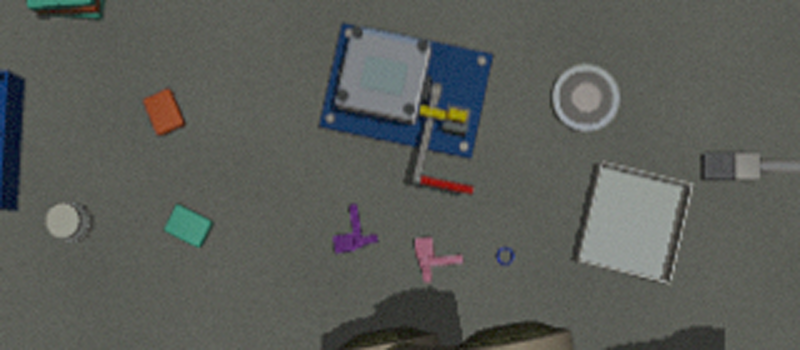

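View pics/sidec.png

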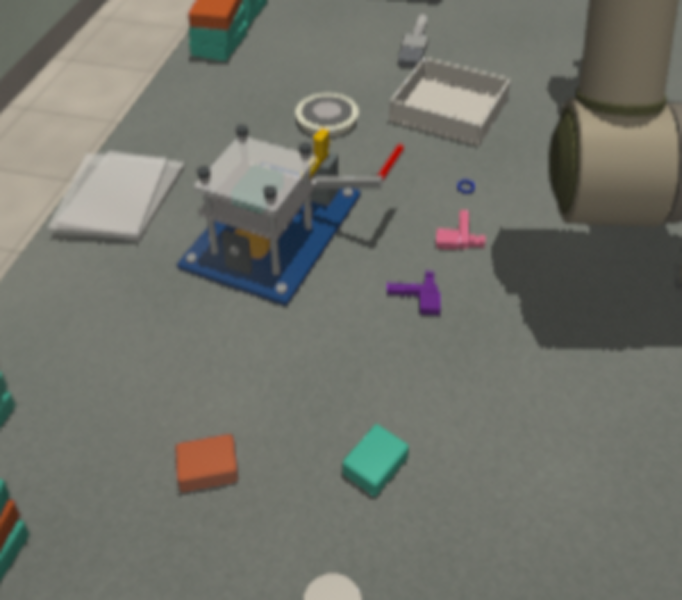

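The top crop (full-picture pixels) shows the blue press around (243,166), with the yellow lock's tab at about (262,176) and the red grip at about (258,204). The tray is at (334,219), the compact at (314,169) and the jar at (106,218). Things that could be taken for the lock are the purple piece (223,224) and the pink piece (253,230), both lying loose. I choose the yellow one standing in the socket. Next I'll fit the press pose.

```bash
cat > fit.py <<'E'
from h import *
import pickle
from scipy.optimize import least_squares
T=pickle.load(open("top.pkl","rb"));S=pickle.load(open("side.pkl","rb"))
def mask(p,col,box):
    h=cv2.cvtColor(p["pixels"],cv2.COLOR_BGR2HSV).astype(int); H,s,v=h[...,0],h[...,1],h[...,2]
    m={"blue":(abs(H-110)<12)&(s>120),"yellow":(abs(H-27)<6)&(s>140)&(v>90),"red":((H<6)|(H>174))&(s>150)&(v>60)}[col]
    a,b,c,d=box; o=np.zeros_like(m); o[a:b,c:d]=m[a:b,c:d]; return o.astype(np.uint8)
def P(q,X): # press->world
    c,s=np.cos(q[2]),np.sin(q[2]); X=np.atleast_2d(X).astype(float)
    return np.c_[q[0]+c*X[:,0]-s*X[:,1],q[1]+s*X[:,0]+c*X[:,1],X[:,2]]
def cen(m): y,x=np.nonzero(m); return np.array([x.mean(),y.mean()]),len(x)
E
python3 - <<'E'
from fit import *
obs=[]
corn=np.array([[80,85,12],[80,-145,12],[-80,-145,12],[-80,85,12]])
g=np.array([(343,23),(494,54),(472,157),(320,127)])/2.5+[80,130]
m=mask(T,"blue",(130,200,195,290)); 
c=cv2.findContours(m,0,1)[0]; hull=cv2.convexHull(np.vstack(c))
quad=cv2.approxPolyN(hull,4,ensure_convex=True)[0].astype(float) if hasattr(cv2,"approxPolyN") else g
quad=np.array([quad[np.argmin(np.hypot(*(quad-k).T))] for k in g]); print(g,quad)
r,_=cen(mask(T,"red",(195,215,235,280)));rs,n=cen(mask(S,"red",(160,185,260,285)));y,_=cen(mask(T,"yellow",(168,184,256,272)));print(r,rs,n,y)
gT=np.array([-131.6,-120,98.]);
def f(q,full=False):
    a=proj(T,P(q,corn))-quad; b=proj(T,P(q,gT+[0,-1,0]))-r; b2=proj(S,P(q,gT+[0,-1,0]))-rs
    d=np.vstack([a,b,b2,proj(T,P(q,[-35,-112,116]))-y]); return d if full else d.ravel()
s=least_squares(f,[430,20,-.2],loss="soft_l1",x_scale=[10,10,.1]); q=s.x
print(q,np.round(f(q,True),1))
np.save("q.npy",q)
for n,X in(("lock",[-35,-112,107]),("grip",gT),("gripUp",[0,-120,190]),("pivot",[0,-120,50])): print(n,P(q,X).round(1),proj(T,P(q,X)).round(),proj(S,P(q,X)).round())
# tray: corners of outer rim z=40
tq=np.array([(600,163),(693,184),(670,283),(577,262)])/2.5+[80,130]
W=[at_z(T,k,40)[:2] for k in tq]; print("tray",np.round(W),np.mean(W,0))
for nm,px,z in(("ring",(505,256),3),("compact",(586,97),18),("brush end",(703,165),20),("pink",(438,258),20),("jar",(63,220),70)): print(nm,at_z(T,np.array(px)/2.5+[80,130],z).round())
a=[]
for p,box,n in((T,(150,215,215,285),"top"),(S,(150,230,190,290),"side")):
    im=p["pixels"].copy()
    im=cv2.resize(im[box[0]:box[1],box[2]:box[3]],None,fx=7 if n=="top" else 5,fy=7 if n=="top" else 5,interpolation=2); k=7 if n=="top" else 5
    for X in ([-35,-112,120],[-35,-112,107],[-35,-125,120],[-35,-99,120],[-131.6,-120,98],[-131.6,-80,98],[-131.6,-155,98],[0,-120,50],[-80,-145,12],[45,46,149],[-45,-46,149]):
        u=(proj(p,P(q,X))[0]-[box[2],box[0]]+.5)*k; cv2.circle(im,tuple(u.astype(int).tolist()),3,(0,255,0),-1)
    a.append(cv2.copyMakeBorder(im,0,460-im.shape[0],0,0,0) if im.shape[0]<460 else im[:460])
o=np.hstack(a); o=cv2.resize(o,None,fx=800/o.shape[1],fy=800/o.shape[1]); cv2.imwrite("pics/chk.png",o)
E
```

```text
[[217.2 139.2]
 [277.6 151.6]
 [268.8 192.8]
 [208.  180.8]] [[217. 139.]
 [277. 151.]
 [268. 193.]
 [207. 180.]]
[258.33898305 203.6440678 ] [275.5 184. ] 2 [261.12195122 175.65853659]
[ 6.47301763e+02  7.16304993e+01 -1.88861167e-01] [[-0.7 -0.6]
 [ 0.1  0.3]
 [ 0.1  0.4]
 [-0.3  0.3]
 [ 0.8  0.4]
 [-3.7  6.5]
 [ 1.4  0.2]]
lock [[591.9 -31.8 107. ]] [[262. 176.]] [[241. 182.]]
grip [[495.5 -21.5  98. ]] [[259. 204.]] [[272. 191.]]
gripUp [[624.8 -46.2 190. ]] [[268. 163.]] [[231. 155.]]
pivot [[624.8 -46.2  50. ]] [[266. 169.]] [[233. 192.]]
tray [[ 537. -242.]
 [ 509. -379.]
 [ 366. -346.]
 [ 394. -211.]] [ 451.33016332 -294.48400562]
ring [ 401. -110.    3.]
compact [ 636. -224.   18.]
brush end [ 539. -398.   20.]
pink [395. -12.  20.]
jar [434. 527.  70.]
```

View pics/chk.png

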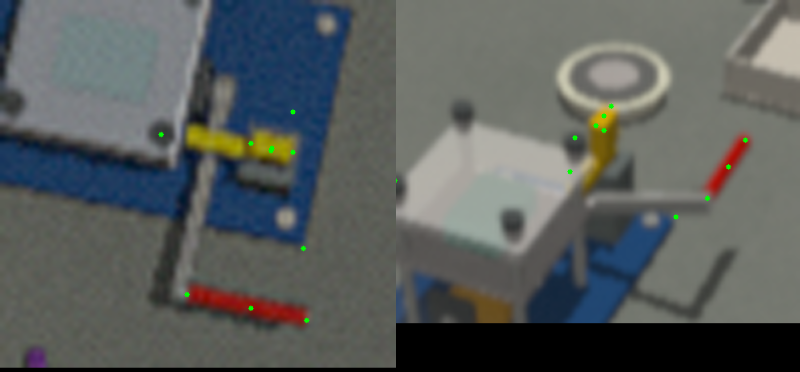

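The overlay confirms the fit. The yellow tab at top pixel (262,176) and the grip at (259,204) land on the model points, so the yellow lock in the grey socket is the one. Moving above it now.

drive_tool(commands="0.236 0.28 0 0 0 0.0766 100;0.236 0.28 0 0 0 0.0766 100;0.236 0.28 0 0 0 0.0766 100;0.236 0.28 0 0 0 0.0766 100;0.236 0.28 0 0 0 0.0766 100;0.236 0.28 0 0 0 0.0766 100;0.236 0.28 0 0 0 0.0766 100;0.236 0.28 0 0 0 0.0766 100;0.236 0.28 0 0 0 0.0766 100;0.236 0.28 0 0 0 0.0766 100;0.236 0.28 0 0 0 0.0766 100;0.236 0.28 0 0 0 0.0766 100;0.236 0.28 0 0 0 0.0766 100;0.236 0.28 0 0 0 0.0766 100;0.236 0.28 0 0 0 0.0766 70;0.236 0.28 0 0 0 0.0766 60;0 0 0 0 0 0 60;0 0 0 0 0 0 60", force=60)

```text
time_s: 2.6
eef_pos: [592.0, -30.1, 247.7]
ee_rot: [-0.0, 0.77, 0.638, -0.0]
force: [-0.2, -0.5, 0.9]
grip_width: 0.606
grip_force: 0.0
```

drive_tool(commands="0 -0.017 -0.3 0 0 0 60;0 0 -0.3 0 0 0 60;0 0 -0.3 0 0 0 60;0 0 -0.2 0 0 0 60;0 0 0 0 0 0 60;0 0 0 0 0 0 60")

```text
time_s: 3.1
eef_pos: [591.2, -34.0, 138.5]
ee_rot: [-0.0, 0.771, 0.637, -0.0]
force: [-0.2, -0.4, 1.5]
grip_width: 0.599
grip_force: 0.0
```

```bash
python3 - <<'E'
from h import *
a=[]
for n,(r0,r1,c0,c1) in(("side",(130,230,180,300)),("top",(130,230,200,320))):
    p=capture(n); a.append(cv2.resize(p["pixels"][r0:r1,c0:c1],None,fx=3.3,fy=3.3,interpolation=2))
cv2.imwrite("pics/pre.png",np.hstack(a)); s=sense(); print(s["eef_pos"],s["force"])
E
```

```text
[592.17714483 -33.8273013  140.25680584] [-0.12365164  0.52352047  0.41261361]
```

View pics/pre.png

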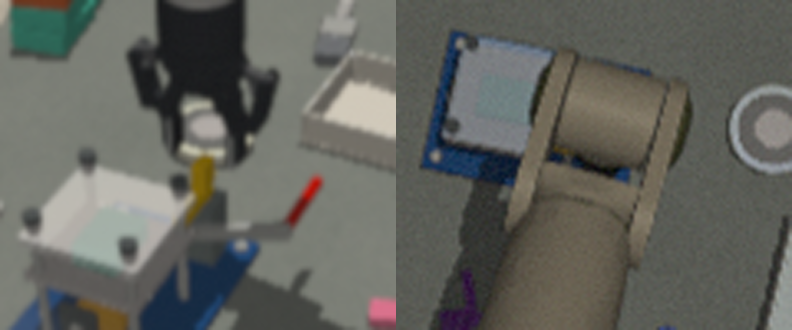

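The side crop shows the tab at about (203,165), midway between the open fingers at about (178,150) and (228,150). Going down to grasp.

drive_tool(commands="0 0.02 -0.17 0 0 0 60;0 0 -0.16 0 0 0 60;0 0 0 0 0 0 60;0 0 0 0 0 0 30;0 0 0 0 0 0 5;0 0 0 0 0 0 5;0 0 0 0 0 0 5;0 0 0 0 0 0 5;0 0 0 0 0 0 5;0 0 0 0 0 0 5", force=60)

```text
time_s: 4.03
eef_pos: [592.5, -31.4, 106.9]
ee_rot: [0.001, 0.77, 0.637, 0.001]
force: [1.2, 0.1, 6.1]
grip_width: 0.156
grip_force: 59.3
```

drive_tool(commands="0 0 0.05 0 0 0 5;0 0 0.05 0 0 0 5;0 0 0.1 0 0 0 5;0 0 0.1 0 0 0 5;0 0 0.2 0 0 0 5;0 0 0.3 0 0 0 5;0 0 0.3 0 0 0 5;0 0 0.2 0 0 0 5;0 0 0 0 0 0 5;0 0 0 0 0 0 5", force=80)

```text
time_s: 4.87
eef_pos: [591.5, -31.1, 236.1]
ee_rot: [0.0, 0.77, 0.637, 0.0]
force: [0.2, 0.2, -1.3]
grip_width: 0.151
grip_force: 83.6
```

drive_tool(commands="-0.16 -0.315 0 0 0 0 5;-0.16 -0.315 0 0 0 0 5;-0.16 -0.315 0 0 0 0 5;-0.16 -0.315 0 0 0 0 5;-0.16 -0.315 0 0 0 0 5;-0.16 -0.315 0 0 0 0 5;-0.16 -0.315 0 0 0 0 5;-0.16 -0.315 0 0 0 0 5;-0.16 -0.315 0 0 0 0 5;0 0 -0.4 0 0 0 5;0 0 -0.4 0 0 0 5;0 0 -0.4 0 0 0 5;0 0 0 0 0 0 5;0 0 0 0 0 0 5")

```text
time_s: 6.03
eef_pos: [446.8, -313.8, 114.0]
ee_rot: [-0.003, 0.77, 0.637, -0.0]
force: [0.2, -0.2, 0.4]
grip_width: 0.15
grip_force: 83.5
```

```bash
python3 - <<'E'
from h import *
p=capture("side"); cv2.imwrite("pics/tray.png",cv2.resize(p["pixels"][60:220,180:400],None,fx=3.3,fy=3.3,interpolation=2))
s=sense(); print(s["eef_pos"],s["grip_width"],s["joints"])
E
```

```text
[ 447.79477752 -314.7222318   116.19385458] 0.1506611030024833 [-8.26743525e-01  4.98732770e-01  1.59479573e+00  1.14537219e-05
  1.04826249e+00 -6.38517603e-01]
```

View pics/tray.png

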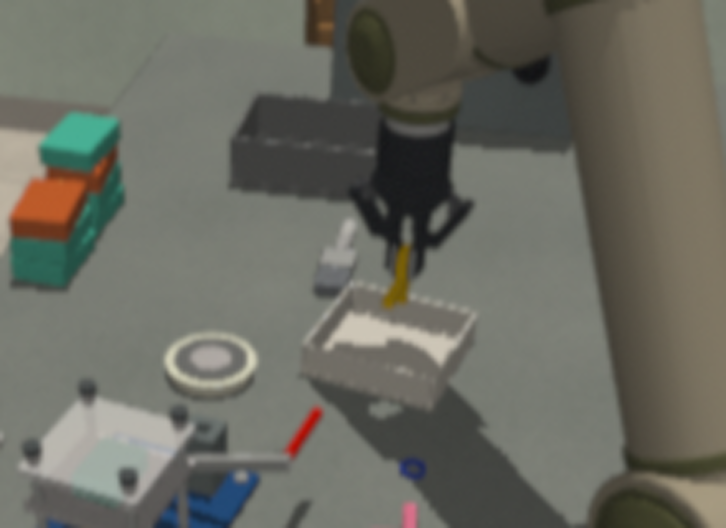

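The side crop shows the lock still held, about (400,275), over the tray (about (390,340)). The lever is still at rest. Lowering and releasing.

drive_tool(commands="0 0 -0.25 0 0 0 5;0 0 -0.2 0 0 0 5;0 0 -0.11 0 0 0 5;0 0 0 0 0 0 5;0 0 0 0 0 0 5;0 0 0 0 0 0 30;0 0 0 0 0 0 45;0 0 0 0 0 0 45;0 0 0 0 0 0 45;0 0 0 0 0 0 45")

```text
time_s: 6.92
eef_pos: [447.7, -314.7, 59.7]
ee_rot: [0.0, 0.77, 0.637, 0.0]
force: [-0.1, -0.1, -0.7]
grip_width: 0.447
grip_force: 0.0
```

drive_tool(commands="0 0 0.2 0 0 0 45;0 0 0.3 0 0 0 45;0 0 0.4 0 0 0 45;0 0 0.4 0 0 0 45;0 0 0.2 0 0 0 45;0 0.4 0.1 0 0 0 45;0 0.4 0 0 0 0 45;0 0.4 0 0 0 0 45;0 0.4 0 0 0 0 45;0 0 0 0 0 0 45;0 0 0 0 0 0 45")

```text
time_s: 7.83
eef_pos: [447.7, -153.2, 219.8]
ee_rot: [0.0, 0.77, 0.639, 0.0]
force: [0.1, -0.1, -0.8]
grip_width: 0.45
grip_force: 0.0
```

```bash
python3 - <<'E'
from h import *
p=capture("side");t=capture("top")
cv2.imwrite("pics/rel.png",np.hstack([cv2.resize(p["pixels"][80:200,240:360],None,fx=3.3,fy=3.3,interpolation=2),cv2.resize(t["pixels"][150:270,270:390],None,fx=3.3,fy=3.3,interpolation=2)]))
s=sense(); print(s["eef_pos"],s["grip_width"],s["time_s"],s["joints"],tips_ahead() if callable(tips_ahead) else tips_ahead)
E
```

```text
[ 447.69378478 -155.22907852  219.47219314] 0.45111962479914675 7.9333 [-5.81613828e-01  2.26118481e-01  1.69001058e+00 -2.45038959e-04
  1.22491526e+00 -3.92976384e-01] 17.0
```

View pics/rel.png

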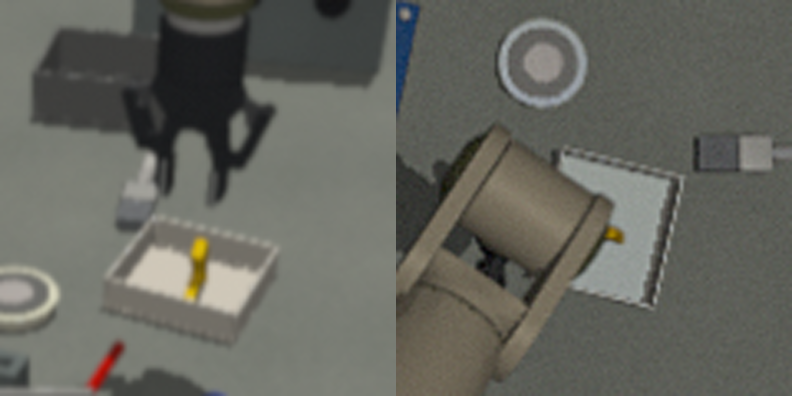

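The lock stands in the tray: side crop about (198,265), top crop about (617,236). Both positions are well inside the walls. Next is the lever grip, with the same yaw.

drive_tool(commands="0.1175 0.3245 0 0 0 0 50;0.1175 0.3245 0 0 0 0 50;0.1175 0.3245 0 0 0 0 50;0.1175 0.3245 0 0 0 0 50;0 0 -0.35 0 0 0 50;0 0 -0.35 0 0 0 50;0 0 0 0 0 0 50;0 0 0 0 0 0 50", force=40)

```text
time_s: 8.6
eef_pos: [494.4, -25.8, 148.9]
ee_rot: [-0.001, 0.771, 0.637, -0.001]
force: [0.0, -0.7, -0.0]
grip_width: 0.499
grip_force: 0.0
```

```bash
python3 - <<'E'
from h import *
p=capture("side")
cv2.imwrite("pics/lev.png",cv2.resize(p["pixels"][110:230,200:340],None,fx=4,fy=4,interpolation=2))
s=sense(); print(s["eef_pos"],s["grip_width"],s["time_s"],s["force"])
E
```

```text
[495.23757837 -25.97513447 150.39411714] 0.49986977359398305 8.65 [ 0.77607279 -0.20342117  0.89969888]
```

View pics/lev.png

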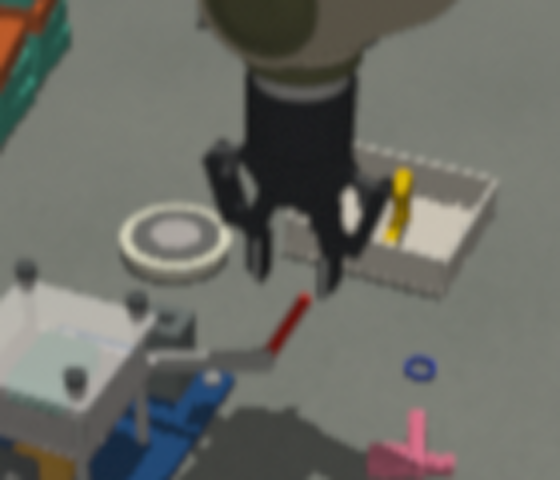

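The open fingers (258,265) and (328,280) straddle the red grip (290,322) from above. Going down and closing.

drive_tool(commands="0 0 -0.3 0 0 0 50;0 0 -0.24 0 0 0 50;0 0 0 0 0 0 50;0 0 0 0 0 0 25;0 0 0 0 0 0 3;0 0 0 0 0 0 3;0 0 0 0 0 0 3;0 0 0 0 0 0 3;0 0 0 0 0 0 3;0 0 0 0 0 0 3", force=40)

```text
time_s: 9.48
eef_pos: [495.9, -25.4, 96.7]
ee_rot: [0.002, 0.771, 0.637, 0.001]
force: [4.2, -2.7, 6.0]
grip_width: 0.127
grip_force: 39.3
```

```bash
python3 - <<'E'
from fit import *
q=np.load("q.npy"); s=sense(); print(s["eef_pos"],s["grip_width"],s["force"])
th=np.radians([20,30,40,50,60,70,80,90]); X=P(q,np.c_[-140*np.cos(th),0*th-124,48+140*np.sin(th)])
print(X.round(1),(np.diff(X,axis=0)/100).round(3))
E
```

```text
[495.929708   -25.43166839  96.65748724] 0.12673156700958493 [ 4.16878619 -2.6823978   5.97009113]
[[494.8 -25.5  95.9]
 [504.9 -27.4 118. ]
 [518.7 -30.  138. ]
 [535.6 -33.3 155.2]
 [555.3 -37.  169.2]
 [577.  -41.2 179.6]
 [600.1 -45.6 185.9]
 [624.  -50.2 188. ]] [[ 0.101 -0.019  0.221]
 [ 0.137 -0.026  0.2  ]
 [ 0.169 -0.032  0.173]
 [ 0.196 -0.038  0.14 ]
 [ 0.217 -0.042  0.103]
 [ 0.232 -0.044  0.063]
 [ 0.239 -0.046  0.021]]
```

drive_tool(commands="0.045 -0.009 0.112 0 0 0 3;0.055 -0.01 0.109 0 0 0 3;0.065 -0.013 0.103 0 0 0 3;0.072 -0.013 0.097 0 0 0 3;0.08 -0.016 0.09 0 0 0 3;0.089 -0.016 0.083 0 0 0 3;0.095 -0.019 0.074 0 0 0 3;0.101 -0.019 0.066 0 0 0 3;0 0 0 0 0 0 3", force=50)

```text
time_s: 10.23
eef_pos: [555.0, -36.6, 169.7]
ee_rot: [-0.0, 0.77, 0.638, -0.001]
force: [-7.4, -1.4, 6.0]
grip_width: 0.122
grip_force: 50.1
```

drive_tool(commands="0.105 -0.021 0.056 0 0 0 3;0.112 -0.021 0.047 0 0 0 3;0.115 -0.022 0.036 0 0 0 3;0.117 -0.022 0.027 0 0 0 3;0.119 -0.023 0.015 0 0 0 3;0.12 -0.023 0.006 0 0 0 3;0 0 0 0 0 0 3;0 0 0 0 0 0 3;0 0 0 0 0 0 3;0 0 0 0 0 0 3")

```text
time_s: 11.07
eef_pos: [623.6, -49.5, 189.5]
ee_rot: [0.001, 0.77, 0.638, 0.001]
force: [-4.1, -0.4, 13.3]
grip_width: 0.122
grip_force: 50.8
```

```bash
python3 - <<'E'
from fit import *
q=np.load("q.npy"); s=sense(); print(s["eef_pos"],s["grip_width"],s["force"],s["grip_force"],s["dq"].round(3))
v=np.array(s["eef_pos"])[:2]-q[:2]; c,n=np.cos(q[2]),np.sin(q[2]); px=c*v[0]+n*v[1]; print("press x",px,"lever",1.222+np.arcsin(px/140))
p=capture("side");t=capture("top")
cv2.imwrite("pics/end.png",np.hstack([cv2.resize(p["pixels"][90:240,180:340],None,fx=3,fy=3,interpolation=2),cv2.resize(t["pixels"][120:270,265:365],None,fx=3,fy=3,interpolation=2)]))
E
```

```text
[623.61054436 -49.53812045 189.47945125] 0.12177455007125335 [-4.13285943 -0.40342862 13.25422422] 50.8358895778656 [ 0.001  0.001  0.001  0.002  0.001 -0.001]
press x -0.5217083455726979 lever 1.2182735031925045
```

View pics/end.png

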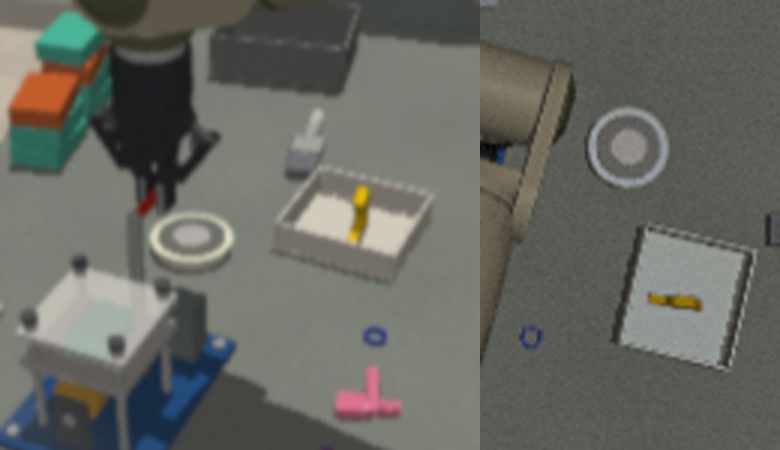

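The side crop shows the lever upright with the red grip (147,203) in the fingers, and the lock in the tray at (360,210). The wrist reads about 4 N of spring pull, as described for upright. Handing in.

```bash
python3 -c "
from rig import finish_job
print(finish_job())"
```

```text
the job is handed in; nothing more can be done
None
```

I pulled the yellow lock and left it in the white tray, then handed the job in with the fingers holding the lever upright at about 1.22 rad; the hand-in returned no verdict, and I could not measure the mould-to-plate force directly.

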